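# Clamp the stack and peel off the top weighing tray

### The job

Press the raised clamp lever on the clamping board down until it clicks and stays down by itself, so that the lower trays cannot come up. Then take the top tray by the upright lug in its corner and peel it off the stack, raising the lug corner first while the opposite corner still rests on the stack. Carry it to the balance and finish while holding it roughly level, centred over the balance pan and a few centimetres clear of it; leave the lower trays in place and the other glassware undisturbed.

Things in the scene. Friction and masses are not known exactly. Their poses are not given: they have to be found in the camera images.
- board: grey clamping board fixed on the bench, 160 x 385 x 12 mm (x, y, z). Origin: bench level, under the middle of the stack; it reaches from y -135 to y +250 mm. At its -y end a fixed lip (top 47.5 mm above the bench) hooks over the lower trays' end flange; at its +y end the clamp is hinged between two steel cheeks (top 66 mm).
- clamp_hinge (a point): hinge axis of the clamp, at (0, 222, 55) mm in the board's frame; the axis runs along the board's x.
- clamp (a joint): sprung steel clamp lever, like a stapler arm, pointing from its hinge to the board's -y. -0.45 rad = fully raised, as at the start; grows as pressed. At 0 it is level, stopped by the lower trays' end flange, where a side button snaps under a keeper bar and holds it, at about -0.02 (against 20 N). Let go earlier, a spring lifts it. Pressing at the pad takes 3 N at first, up to 12 N at the end.
- clamp_pad (a point): middle of the crossbar's top, the place to press (dark rubber pad 50 x 18 mm; crossbar 112 mm along the board's x, 18 mm wide, 20 mm high). It lies 108 mm out from the hinge along the lever and 8 mm above the lever's centre line: 63 mm above the bench when clamped, about 109 mm at the start.
- lower_trays: rest of the stack: two white formed trays stuck together for good, one loose piece, 0.2 kg. Pan 102 x 132 mm, 28 mm high, with a 4 mm flange at its top, 120 mm wide (x), from y -102 to y +128 mm; sits on the board between low rails. Origin: centre of its underside (12 mm above the bench); axes along the board's.
- top_tray: top tray, white formed plastic, 0.09 kg, nested in the lower trays, gripped at its corners by springy nibs. Flange 112 x 140 x 3 mm (x, y), pan 88 x 108 mm, 14 mm deep below the flange. Origin: centre of the pan's underside (26 mm above the bench at the start); axes as the board's. Lifting the lug corner takes about 6 to 10 N; the corners let go one by one, each after some 5 mm.
- lug (a point): grasp point on the upright lug, a plate 26 mm long, 9 mm thick, 38 mm high on the flange in the (-x, +y) corner, at (-42, 54.5) mm in tray axes. Its length lies along the diagonal to the opposite corner: pinch it across the diagonal; a firm grip does not let it turn, so tilt the hand as it swings up. The point is in its middle, 24 mm above the flange's top face, 14 mm below the lug's top; 67 mm above the bench at the start.
- lug_corner (a point): outer corner of the top tray's flange next to the lug, underside, at (-56, 70, 14) mm in the tray's frame.
- hinge_corner (a point): opposite outer corner of the top tray's flange, underside, at (56, -70, 14) mm in the tray's frame: the tray hinges up on it.
- lower_lug_corner (a point): point on the lower trays' flange on which lug_corner rests at the start.
- lower_hinge_corner (a point): point on the lower trays' flange on which hinge_corner rests at the start.
- pan (a point): centre of the top of the balance's round steel pan (124 mm across), 74 mm above the bench.
- balance: grey laboratory balance fixed on the bench, housing 250 x 190 mm (x, y), 60 mm high, with the pan on top. Origin: bench level under the pan; the housing reaches x -145 to +105 mm. It and the board may stand on either side.
- amber_bottle: bystander: amber bottle, 68 mm across, 130 mm high; origin under its middle.
- beaker: bystander: glass beaker, 72 mm across, 85 mm high; origin under its middle.
- jar: bystander: small capped glass jar, 60 mm across, 80 mm high; origin under its middle.

How it is judged:
By the outcome, as a careful person would: the job done as asked, in the order asked, and still so for the second after the job is handed in, while the arm keeps its last pose, push and grip.
It also fails if it takes over 61 s, if anything falls off the work surface, if the arm or the gripper's body presses on something with over 40 N, if the wrist force passes 120 N, or if a joint passes its speed limit or range.

### The arm

A 6-joint arm with a two-finger parallel gripper is mounted at the origin on the work surface. World frame = base frame: x ahead of the robot, y to its left, z up, the work surface at z = 0. Lengths are in m, angles in degrees, forces in N, time in s.
With the tool pointing down it reaches from about 0.3 to 0.75 m from the base axis. Payload 8.5 kg.
Tool frame: the origin (TCP) lies at the very end of the fingers, on their centre line; the grasp point (between the pads) lies 19 mm behind it (hold_point_z is the distance from the TCP to the grasp point, in m); z points along the fingers, y is the direction in which the jaws open and shut (so a half turn about z gives the same grasp; the last joint's range is limited). The gripper opens to 88 mm and grips with 3 to 60 N. Pads are 18 mm wide; open, the fingers measure 123 mm over their backs; the gripper's body (75 mm by 187 mm) begins 45 mm behind the grasp point.
Start: joints at [-87.221, 21.807, 74.336, -0, 83.858, -12.336], TCP at [0.143, -0.531, 0.239] pointing down, gripper open.
Joint ranges: [-178.18, 178.18], [-50.72, 133.34], [12.68, 142.11], [-81.47, 261.47], [9.98, 163.14], [-165.26, 165.26]. Speed limits (degrees/s): [136.94, 136.94, 180, 180, 180, 180].

### API

Orientations are given as [roll, pitch, yaw] about the fixed x, y, z axes, in that order (R = Rz(yaw) Ry(pitch) Rx(roll)).
In Python, from rig import * gives the robot as it stands.
- The arm moves only by the tool send_rows, never from a script. Its argument "series" is text: rows parted by semicolons, each of 5 numbers parted by spaces: the shift along the tool's x, y, z in m, then the turn about the tool's z in degrees, then the opening, from 0 (shut) to 1 (fully open). A call has 1 to 10 rows; each row is the pose to reach, as a shift and turn from the pose measured when the call began, along the tool's axes at that moment; what a row does not reach only later rows make up. A row lasts 1/12 s, in which the tool goes at most 41.7 mm and 7.16 degrees, less where a joint would pass 70% of its speed; a pose out of reach is approached as far as the arm can. A call with a gripper value outside its range is refused whole. The fingers move at their own pace and stop on an object; "grip_force" is the grip in N (left out, the last holds). Time passes only in rows, so rows that repeat a pose let the fingers close. It gives the time, the measured TCP pose, the force and the opening at its end, in the units of the state.
- observe(): the state, without advancing time (a new reading comes with each control period).
- snapshot(name): name is "side" or "top"; returns (picture, depth): 400x640x3 uint8, red, green, blue; 400x640 float32, m along the optical axis (not along the pixel's ray), 0 where there is no reading.
- camera_model(name): a dict with "fx", "fy", "cx", "cy" (pixels), "xyz" and "orientation" of the camera in the world. Camera axes: x right, y down, z forward; pixel columns grow to the right and rows downward; lengths in m; the calibration is good to about 2 mm. A picture is of the moment at which its call begins. camera_model takes no time and is no camera call.
- close_job(): hands the job in, once; it reports no verdict.
Trained networks look in the newest picture that a camera, given by its name, has taken for a name from the list of things; names that differ only in an ending like _2 or _b are one class to them, and where a whole thing is asked for, a point or a joint stands for the part that bears it (a point fixed in the world has none). Each returns a list of dicts, best first, with "p" (0 to 1); they miss things now and then, are a little off and sometimes report something else, mostly with a low value. They report only what shows in the picture. A call takes as long as a camera call.
- search_frame(thing, camera): "extent" ([centre column, centre row, width, height] in pixels, round what is visible of it).
- pinpoint(thing, camera): "position" ([row, column] in pixels: a listed point, or the origin of a listed thing).
The state is a dict: "clock": time; "joint_pos": joint angles; "joint_velocities": joint speeds; "effort": joint torques, N m; "eef_pos": TCP position; "tool_rot": TCP orientation; "ft_force": force on the tool from outside, world axes, zero at the start; "ft_torque": the same for the moment, N m; "gripper_width": opening from 0.0 (shut) to 1.0 (fully open).
Only numpy, scipy, OpenCV 4.12 (cv2) and the standard library are available. Lean on these libraries where they do the work, as an engineer would, in place of code of your own. Each camera call takes 0.05 s, during which the arm holds its last target.

## Working session

There is one attempt and no reset: what is moved stays moved. The work goes in short steps, Python scripts to look and compute and a tool call to move; the robot and the scene stay as the last step left them, time stands still between calls to the robot, and variables do not carry over. Pictures are saved under pics/ and viewed, and the job is handed in when it is done.

Besides the shell and the picture viewer there is one more tool, called after ">>>" as name(argument=value, ...) on one line, values as JSON. send_rows: Moves the arm, as the interface text tells. Its arguments: {"type":"object","properties":{"series":{"type":"string"},"grip_force":{"type":"number"}},"required":["series"]}

```bash
ls; mkdir -p pics
cat > h.py <<'E'
from rig import *
import numpy as np, cv2
from scipy.spatial.transform import Rotation as R
def rot(o): return R.from_euler('xyz',o,degrees=True).as_matrix()
def world(cam,r,c,depth=None,z=None):
    m=camera_model(cam); d=np.array([(c-m['cx'])/m['fx'],(r-m['cy'])/m['fy'],1.])
    M=rot(m['orientation']); o=np.array(m['xyz'])
    if z is not None:
        w=M@d; return o+w*(z-o[2])/w[2]
    return o+M@(d*depth)
def proj(cam,p):
    m=camera_model(cam); q=rot(m['orientation']).T@(np.array(p)-np.array(m['xyz']))
    return (m['fy']*q[1]/q[2]+m['cy'], m['fx']*q[0]/q[2]+m['cx'])
def save(name,im): cv2.imwrite('pics/'+name+'.png',im[:,:,::-1])
def tool():
    s=observe(); return np.array(s['eef_pos']),rot(s['tool_rot']),s
E
python3 - <<'E'
from h import *
print(observe())
for c in('side','top'):
    print(camera_model(c))
    p,d=snapshot(c); save(c+'0',p); np.save(c+'0.npy',d)
    for t in ['clamp_hinge','clamp_pad','lug','lug_corner','hinge_corner','pan','board','top_tray','lower_trays','amber_bottle','beaker','jar']:
        for q in pinpoint(t,c)[:2]:
            r,cc=q['position']; dd=d[int(np.clip(r,0,399)),int(np.clip(cc,0,639))]
            print(c,t,round(q['p'],2),[round(r),round(cc)],np.round(world(c,r,cc,dd),3))
E
```

```text
pics
{'clock': 0.0, 'joint_pos': array([-8.72208448e+01,  2.18418924e+01,  7.43871678e+01, -7.17507490e-04,
        8.38569773e+01, -1.23372763e+01]), 'joint_velocities': array([0.06371297, 0.06953414, 0.02220771, 0.03366278, 0.04196178,
       0.04059603]), 'effort': array([-7.77345613e-04, -4.37926984e+01, -2.24558401e+01,  7.13980361e-02,
        3.52249655e-02, -1.20133614e-04]), 'eef_pos': array([ 0.14339606, -0.53067514,  0.2381151 ]), 'tool_rot': array([-1.79915797e+02, -1.76864924e-02,  1.51164958e+01]), 'ft_force': array([ 0.49287344, -0.10987678, -0.24363017]), 'ft_torque': array([-0.03209971, -0.02249918, -0.00723735]), 'gripper_width': 1.0014556854965229}
{'fx': 389.9279123845505, 'fy': 389.9279123845505, 'cx': 327.5147335938373, 'cy': 196.74467187485814, 'xyz': array([0.1403694 , 0.44149692, 0.85898222]), 'orientation': array([-139.06151253,   -0.97232575, -133.17919247])}
side clamp_hinge 0.63 [214, 366] [ 0.522 -0.073  0.064]
side clamp_pad 0.77 [189, 396] [ 0.506 -0.163  0.109]
side clamp_pad 0.52 [214, 365] [ 0.524 -0.072  0.066]
side lug 0.68 [202, 426] [ 0.438 -0.2
[... 831 characters left out ...]
[224, 339] [ 0.526 -0.07   0.064]
top clamp_hinge 0.56 [234, 237] [0.503 0.183 0.075]
top clamp_pad 0.71 [231, 378] [ 0.507 -0.161  0.106]
top clamp_pad 0.34 [236, 458] [ 0.497 -0.371  0.04 ]
top lug 0.72 [256, 403] [ 0.446 -0.223  0.082]
top lug 0.25 [233, 379] [ 0.502 -0.163  0.11 ]
top lug_corner 0.78 [258, 390] [ 0.442 -0.197  0.04 ]
top hinge_corner 0.92 [233, 455] [ 0.504 -0.364  0.038]
top pan 0.7 [234, 233] [0.504 0.194 0.074]
top top_tray 0.92 [243, 422] [ 0.48  -0.282  0.029]
top lower_trays 0.73 [237, 234] [0.496 0.193 0.07 ]
top lower_trays 0.53 [142, 317] [ 0.737 -0.016  0.069]
top amber_bottle 0.67 [147, 215] [0.723 0.242 0.085]
top beaker 0.68 [143, 401] [ 0.728 -0.226  0.086]
```

View pics/top0.png

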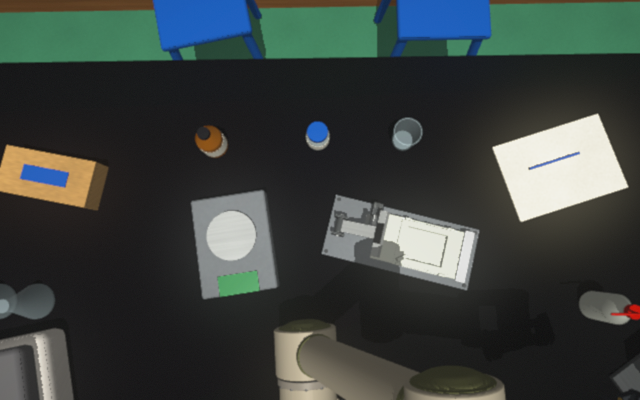

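View pics/side0.png

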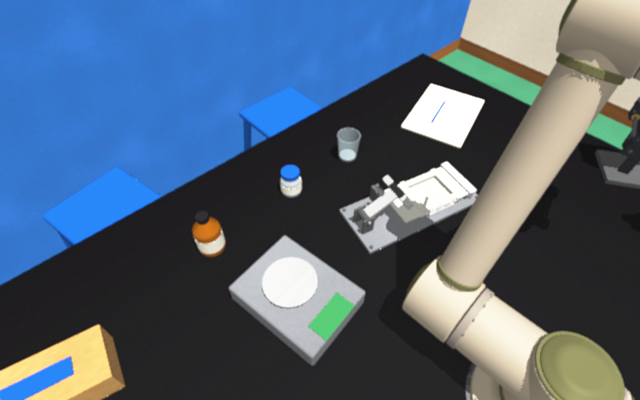

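Run:
```python
from h import *
d=np.load('top0.npy'); m=camera_model('top')
rr,cc=np.mgrid[0:400,0:640]
W=np.stack([(cc-m['cx'])/m['fx']*d,(rr-m['cy'])/m['fy']*d,d],-1)@rot(m['orientation']).T+m['xyz']
np.save('W.npy',W)
# tray points: flange tops approx z .043 ; box in region
def box(lo,hi,z0,z1):
    k=(W[...,0]>lo[0])&(W[...,0]<hi[0])&(W[...,1]>lo[1])&(W[...,1]<hi[1])&(W[...,2]>z0)&(W[...,2]<z1)
    p=W[k]; return p
for n,lo,hi,z0,z1 in [('trays flange',(.38,-.42),(.6,-.16),.034,.048),('pad',(.42,-.2),(.6,-.12),.098,.12),('pan',(.4,.1),(.6,.3),.069,.08),('lug',(.42,-.25),(.47,-.19),.07,.1),('board',(.38,-.45),(.62,-.02),.006,.018)]:
    p=box(lo,hi,z0,z1); r=cv2.minAreaRect(p[:,:2].astype(np.float32)*1000)
    print(n,len(p),np.round(r[0],1),np.round(r[1],1),r[2],np.round(p.mean(0),4))
```

```text
trays flange 2796 [ 470.9 -274.6] [251.2 129.6] 76.59231567382812 [ 0.4686 -0.2916  0.041 ]
pad 451 [ 502.9 -159.3] [ 34.5 111.6] 74.54645538330078 [ 0.5016 -0.1631  0.1058]
pan 1888 [500.9 199.8] [121.8 121.3] 0.7410633563995361 [0.5012 0.1997 0.0734]
lug 43 [ 443.2 -221.6] [ 8.9 25.7] 23.426637649536133 [ 0.4434 -0.2215  0.0787]
board 3356 [ 488.5 -222.5] [400.5 163.7] 75.53482818603516 [ 0.4932 -0.1749  0.0109]
```

The top view shows the board at (400,240), clamp crossbar at (378,231), lug at (400,255) and balance at (233,235). The yaw is about -14.5°. I'll refine the board pose next with a local height map.

Run:
```python
from h import *
W=np.load('W.npy'); a=np.radians(-14.5)
O=np.array([.471,-.283]); X=np.array([np.cos(a),np.sin(a)]);Y=np.array([-np.sin(a),np.cos(a)])
L=np.stack([(W[...,:2]-O)@X,(W[...,:2]-O)@Y,W[...,2]],-1)*1000
k=(abs(L[...,0])<100)&(L[...,1]>-160)&(L[...,1]<275)
im=np.zeros((500,800,3),np.uint8)
p=snapshot('top')[0]
cm=cv2.applyColorMap(np.arange(256,dtype=np.uint8)[None],cv2.COLORMAP_JET)[0]
for (x,y,z) in L[k]:
    u,v=int((y+170)*1.75),int((x+110)*2.2)
    cv2.circle(im,(u,v),2,tuple(int(t) for t in cm[int(np.clip(z*2.2,0,255))]),-1)
for y in range(-150,275,50): cv2.line(im,(int((y+170)*1.75),0),(int((y+170)*1.75),8),(255,255,255),1)
cv2.imwrite('pics/loc.png',im)
big=cv2.resize(p[180:300,310:490],None,fx=4.4,fy=4.4,interpolation=cv2.INTER_CUBIC); save('crop',big)
# numeric edges
def ed(msk): q=L[k&msk]; return len(q),np.round(np.percentile(q,[1,99],0),1).tolist() if len(q) else 0
z=L[...,2]
print('lip',ed((z>44)&(z<52)&(L[...,1]<-80)))
print('flangetop 41-46',ed((z>40.5)&(z<46)&(L[...,1]<90)&(L[...,1]>-90)))
print('board x mid',ed((z>8)&(z<16)))
print('clamp',ed((z>95)&(z<125)))
print('cheek',ed((z>60)&(z<72)&(L[...,1]>180)))
print('lug',ed((z>60)&(z<90)&(L[...,1]<90)&(L[...,0]<-15)))
```

```text
lip (425, [[-63.0, -115.6, 44.0], [63.2, -91.5, 50.8]])
flangetop 41-46 (1009, [[-60.1, -87.0, 40.5], [59.2, 86.7, 45.6]])
board x mid (3115, [[-79.4, -135.0, 8.1], [78.8, 245.8, 15.5]])
clamp (507, [[-54.7, 109.5, 95.3], [54.2, 148.5, 113.7]])
cheek (243, [[-25.2, 188.1, 60.3], [24.3, 235.7, 71.8]])
lug (47, [[-51.1, 41.0, 63.7], [-32.3, 64.1, 82.8]])
```

View pics/loc.png

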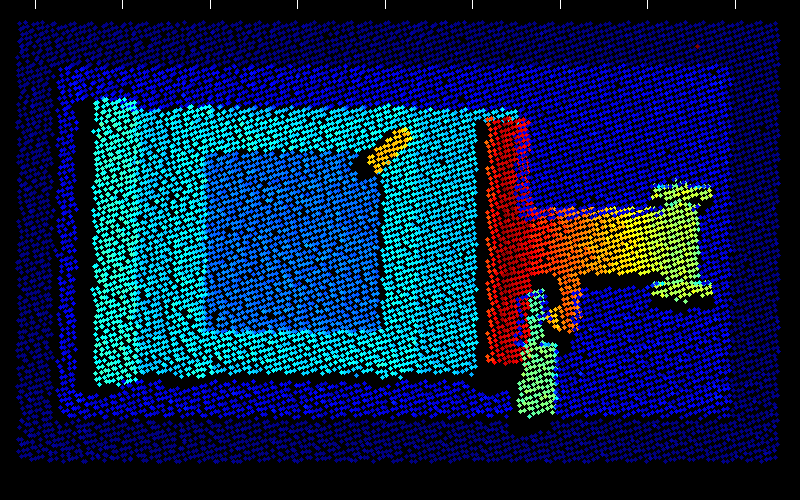

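View pics/crop.png

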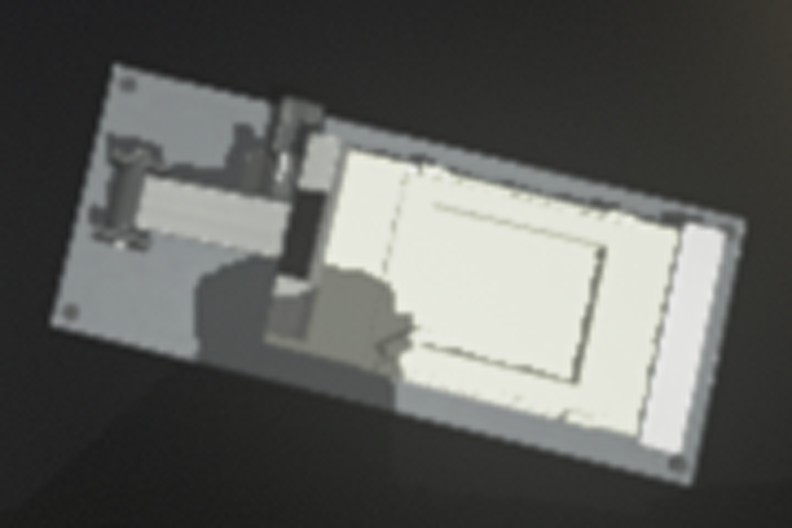

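The local frame matches the dimensions: origin about (0.4707,-0.2842), yaw -14.5°. The lug diagonal sits at world angle 113.6°. The next step is a planner helper, then a move above the clamp pad.

```bash
cat >> h.py <<'E'
A=np.radians(-14.5); O=np.array([.4707,-.2842]); X=np.array([np.cos(A),np.sin(A)]);Y=np.array([-np.sin(A),np.cos(A)])
def loc(x,y): return O+(x*X+y*Y)/1000
def plan(xy,z,yaw=None):
    p,M,s=tool(); d=M.T@(np.array([*xy,z])-p)
    cur=np.degrees(np.arctan2(M[1,0],M[0,0])); 
    t=0 if yaw is None else (yaw-cur+180)%360-180
    print('shift',np.round(d,4),'toolturn(down: -worldyaw)',round(-t,1),'F',np.round(s['ft_force'],1),'w',round(s['gripper_width'],3),'t',round(s['clock'],2),'p',np.round(p,4),'rot',np.round(s['tool_rot'],1))
def where():
    p,M,s=tool(); q=p[:2]-O; print('local',np.round([q@X*1000,q@Y*1000,p[2]*1000],1),'rot',np.round(s['tool_rot'],2),'F',np.round(s['ft_force'],1),'w',round(s['gripper_width'],3),'t',round(s['clock'],2),'j',np.round(s['joint_pos'],0))
E
python3 -c "
from h import *
plan(loc(0,126),.16,75.5)"
```

```text
shift [ 0.4426 -0.2624  0.0788] toolturn(down: -worldyaw) -60.4 F [ 0.1 -0.8 -0.6] w 1.004 t 1.35 p [ 0.1434 -0.531   0.2387] rot [-180.    -0.    15.1]
```

>>> send_rows(series="0.034 -0.02 0.005 -6 0; 0.068 -0.04 0.01 -12 0; 0.102 -0.06 0.015 -18 0; 0.136 -0.08 0.02 -24 0; 0.17 -0.1 0.025 -30 0; 0.204 -0.12 0.03 -36 0; 0.238 -0.14 0.035 -42 0; 0.272 -0.16 0.04 -48 0; 0.306 -0.18 0.045 -54 0; 0.34 -0.2 0.05 -60.4 0")

```text
clock: 2.18
eef_pos: [0.4206, -0.2476, 0.1887]
tool_rot: [180.0, 0.0, 75.8]
ft_force: [0.3, -0.3, -0.4]
gripper_width: 0.27
```

```bash
python3 -c "
from h import *
plan(loc(0,126),.13,75.5);where()"
```

```text
shift [0.1028 0.0582 0.0587] toolturn(down: -worldyaw) 0.3 F [ 0.3 -0.3 -0.4] w 0.27 t 2.18 p [ 0.4206 -0.2476  0.1887] rot [180.    0.   75.8]
local [-57.7  22.9 188.7] rot [1.7997e+02 2.0000e-02 7.5800e+01] F [ 0.3 -0.3 -0.4] w 0.27 t 2.18 j [-44.  18.  89.  -0.  73. -30.]
```

>>> send_rows(series="0.03 0.017 0.005 0 0; 0.06 0.034 0.01 0 0; 0.09 0.05 0.02 0 0; 0.103 0.058 0.035 0.3 0; 0.103 0.058 0.05 0.3 0; 0.103 0.058 0.058 0.3 0; 0.103 0.058 0.058 0.3 0; 0.103 0.058 0.058 0.3 0")

```text
clock: 2.85
eef_pos: [0.5019, -0.1625, 0.131]
tool_rot: [180.0, 0.0, 75.5]
ft_force: [0.2, -0.0, -0.5]
gripper_width: 0.003
```

```bash
python3 -c "
from h import *
plan(loc(0,126),.105,75.5);where()
for c in('side','top'):
    p,d=snapshot(c); save(c+'1',cv2.resize(p[130:280,290:510],None,fx=3.5,fy=3.5))"
```

```text
shift [0.0003 0.0002 0.026 ] toolturn(down: -worldyaw) -0.0 F [ 0.2 -0.  -0.5] w 0.003 t 2.85 p [ 0.5019 -0.1625  0.131 ] rot [180.    0.   75.5]
local [ -0.2 125.7 131. ] rot [1.7999e+02 2.0000e-02 7.5460e+01] F [ 0.2 -0.  -0.5] w 0.003 t 2.85 j [-31.  26.  88.  -0.  67. -16.]
```

View pics/side1.png

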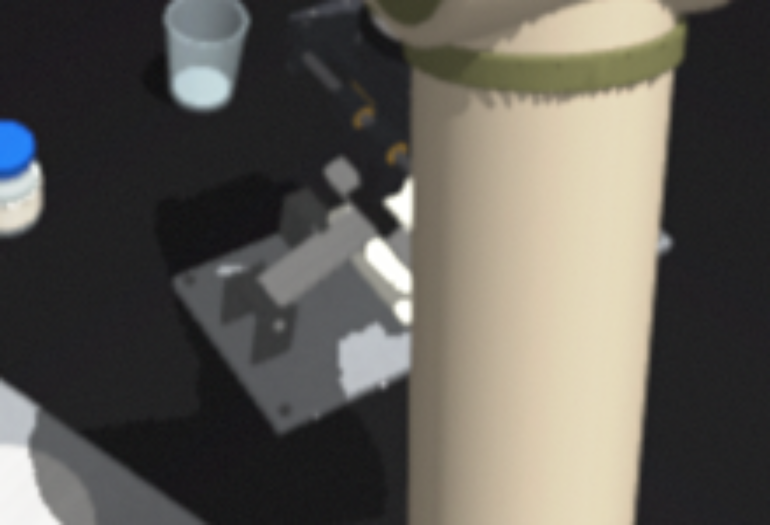

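The arm hides the crossbar in this view, with only the lever at (310,250) showing. Tool +x is board +y here, so I'll press along the lever's arc.

>>> send_rows(series="0 0 0.012 0 0; 0 0 0.022 0 0; -0.001 0 0.028 0 0; -0.003 0 0.034 0 0; -0.005 0 0.04 0 0; -0.007 0 0.046 0 0; -0.009 0 0.052 0 0; -0.01 0 0.057 0 0")

```text
clock: 3.62
eef_pos: [0.5, -0.1727, 0.0743]
tool_rot: [179.8, 0.0, 75.4]
ft_force: [1.1, 1.8, 3.6]
gripper_width: 0.004
```

```bash
python3 -c "
from h import *
where()"
```

```text
local [  0.5 115.3  74.3] rot [1.7984e+02 2.0000e-02 7.5430e+01] F [1.1 1.8 3.6] w 0.004 t 3.62 j [-32.  30.  91.   0.  58. -17.]
```

>>> send_rows(series="-0.001 0 0.004 0 0; -0.001 0 0.007 0 0; -0.001 0 0.009 0 0; -0.001 0 0.0105 0 0; -0.001 0 0.0115 0 0; -0.001 0 0.0115 0 0")

```text
clock: 4.12
eef_pos: [0.4998, -0.174, 0.0628]
tool_rot: [179.8, 0.1, 75.4]
ft_force: [-1.3, -3.1, 3.3]
gripper_width: 0.007
```

```bash
python3 -c "
from h import *
where()"
```

```text
local [  0.5 114.   62.8] rot [1.7984e+02 6.0000e-02 7.5430e+01] F [-1.3 -3.1  3.3] w 0.007 t 4.12 j [-32.  31.  92.  -0.  57. -17.]
```

>>> send_rows(series="0 0 0.001 0 0; 0 0 0.002 0 0; 0 0 0.003 0 0; 0 0 0.003 0 0")

```text
clock: 4.45
eef_pos: [0.4997, -0.1742, 0.0603]
tool_rot: [179.8, 0.1, 75.4]
ft_force: [-3.4, -2.5, 9.0]
gripper_width: 0.002
```

```bash
python3 -c "
from h import *
where()"
```

```text
local [  0.5 113.8  60.3] rot [1.7982e+02 9.0000e-02 7.5440e+01] F [-3.4 -2.5  9. ] w 0.002 t 4.45 j [-32.  31.  92.  -0.  56. -17.]
```

>>> send_rows(series="0 0 0.001 0 0; 0 0 0.002 0 0; 0 0 0.003 0 0; 0 0 0.003 0 0")

```text
clock: 4.78
eef_pos: [0.4998, -0.1742, 0.0599]
tool_rot: [179.7, 0.1, 75.5]
ft_force: [-9.3, 2.3, 31.2]
gripper_width: 0.009
```

```bash
python3 -c "
from h import *
where()
p,d=snapshot('top'); save('top2',cv2.resize(p[180:300,310:490],None,fx=4.4,fy=4.4))"
```

```text
local [  0.6 113.8  59.9] rot [1.7972e+02 1.4000e-01 7.5460e+01] F [-9.3  2.3 31.2] w 0.009 t 4.78 j [-32.  31.  92.  -0.  56. -17.]
```

View pics/top2.png

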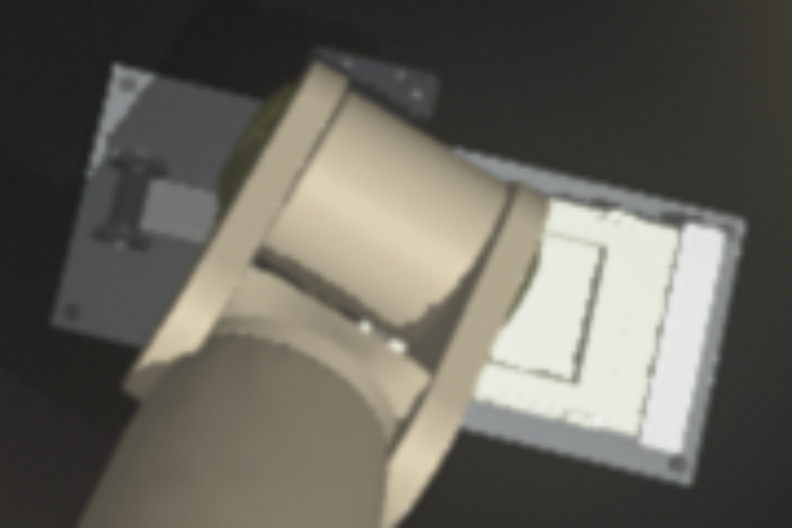

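The press hit a hard stop at 31 N, with the arm hiding the crossbar in this view. I'll lift off and check that the lever stays down.

>>> send_rows(series="0 0 -0.003 0 0; 0 0 -0.01 0 0; 0 0 -0.03 0 0; -0.01 0.02 -0.06 0 0.1; -0.03 0.04 -0.08 -8 0.2; -0.06 0.042 -0.08 -16 0.4; -0.06 0.042 -0.08 -23 0.45; -0.06 0.042 -0.08 -30 0.45; -0.06 0.042 -0.08 -38.3 0.45; -0.06 0.042 -0.08 -38.3 0.45")

```text
clock: 5.67
eef_pos: [0.5249, -0.2423, 0.1397]
tool_rot: [179.9, 0.2, 114.1]
ft_force: [-0.5, 0.1, 0.1]
gripper_width: 0.45
```

Run:
```python
from h import *
where(); plan(loc(-42,54),.1,113.8)
for c in('side','top'):
    p,d=snapshot(c); save(c+'3',cv2.resize(p[160:280,310:490],None,fx=4.4,fy=4.4))
    for t in ('clamp_pad','lug'):
        for q in pinpoint(t,c)[:2]:
            r,cc=q['position']; w=world(c,r,cc,d[int(r),int(cc)]); l=w[:2]-O
            print(c,t,round(q['p'],2),[round(r),round(cc)],'loc',np.round([l@X*1000,l@Y*1000,w[2]*1000],1))
```

```text
local [ 41.9  54.1 139.7] rot [179.88   0.19 114.11] F [-0.5  0.1  0.1] w 0.45 t 5.67 j [-37.  29.  79.   0.  71. -61.]
shift [ 0.0524 -0.0658  0.0394] toolturn(down: -worldyaw) 0.3 F [-0.5  0.1  0.1] w 0.45 t 5.67 p [ 0.5249 -0.2423  0.1397] rot [179.9   0.2 114.1]
side clamp_pad 0.68 [199, 398] loc [  0.9 111.5  64.5]
top clamp_pad 0.75 [236, 382] loc [ -1.2 111.8  60. ]
```

View pics/side3.png

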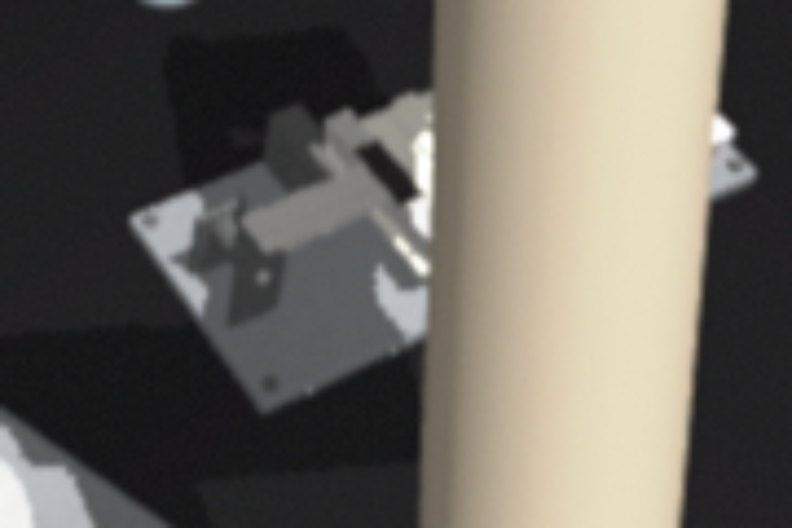

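View pics/top3.png

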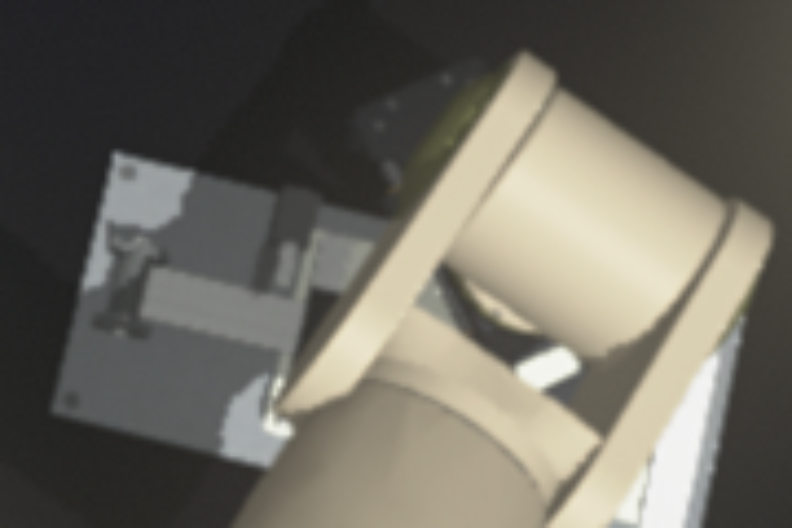

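The lever stays down with the pad at z about 62 mm, seen at top pixel (236,382). Next I move over the lug.

>>> send_rows(series="0.018 -0.022 0 0 0.45; 0.036 -0.045 0.01 0 0.45; 0.052 -0.066 0.025 0.3 0.45; 0.052 -0.066 0.038 0.3 0.45; 0.052 -0.066 0.038 0.3 0.45; 0.052 -0.066 0.038 0.3 0.45")

```text
clock: 6.47
eef_pos: [0.4441, -0.2216, 0.1019]
tool_rot: [179.9, 0.2, 113.3]
ft_force: [0.2, -0.3, 0.3]
gripper_width: 0.45
```

Run:
```python
from h import *
where(); plan(loc(-42,53.7),.049,113.8)
for c in('side','top'):
    p,d=snapshot(c); save(c+'4',cv2.resize(p[160:280,330:510],None,fx=4.4,fy=4.4))
```

```text
local [-41.4  54.  101.9] rot [179.87   0.25 113.35] F [ 0.2 -0.3  0.3] w 0.45 t 6.47 j [-40.  25.  95.   0.  60. -64.]
shift [ 0.0004 -0.0008  0.0529] toolturn(down: -worldyaw) -0.5 F [ 0.2 -0.3  0.3] w 0.45 t 6.47 p [ 0.4441 -0.2216  0.1019] rot [179.9   0.2 113.3]
```

View pics/side4.png

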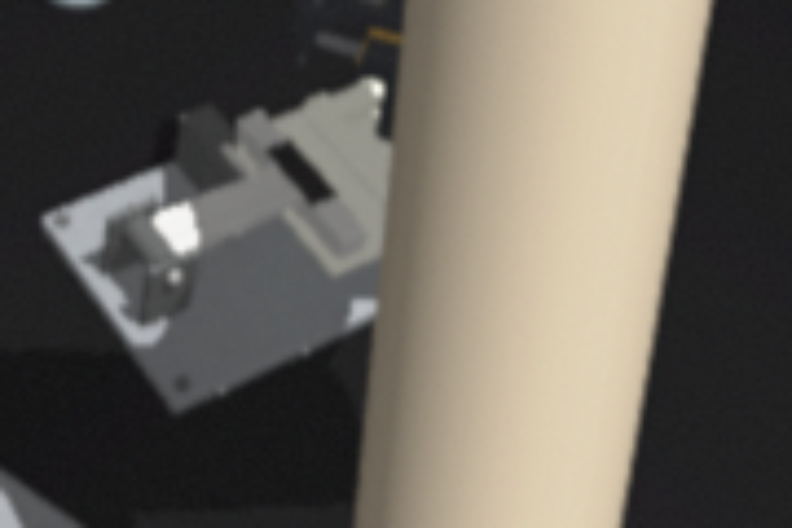

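View pics/top4.png

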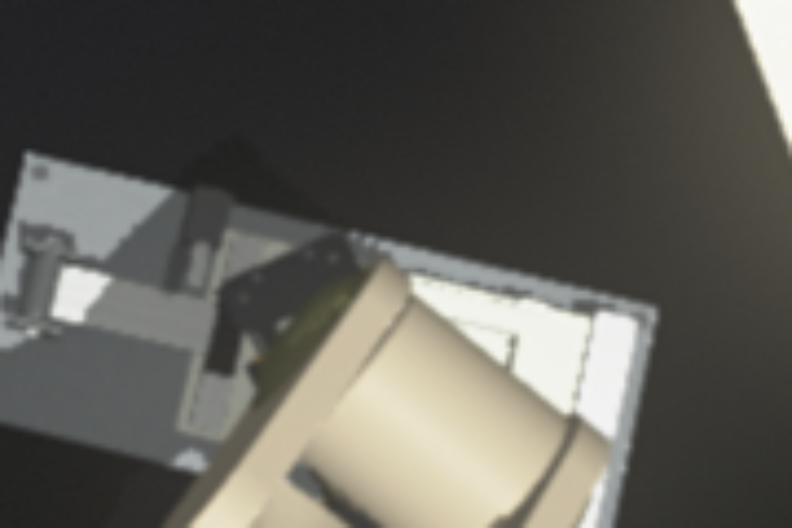

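The clamp stays down (side pixels around (300,170) in the crop), but the arm hides the lug. I'll descend slowly and watch the force.

>>> send_rows(series="0 -0.001 0.01 -0.4 0.45; 0 -0.001 0.02 -0.4 0.45; 0 -0.001 0.03 -0.4 0.45; 0 -0.001 0.04 -0.4 0.45; 0 -0.001 0.047 -0.4 0.45; 0 -0.001 0.0525 -0.4 0.45; 0 -0.001 0.0525 -0.4 0.45", grip_force=20)

```text
clock: 7.15
eef_pos: [0.4443, -0.2225, 0.0493]
tool_rot: [179.8, 0.3, 113.8]
ft_force: [-1.5, -0.1, -1.0]
gripper_width: 0.451
```

Run:
```python
from h import *
where()
```

```text
local [-41.   53.1  49.3] rot [179.84   0.3  113.79] F [-1.5 -0.1 -1. ] w 0.451 t 7.15 j [-40.  30.  98.   0.  52. -64.]
```

>>> send_rows(series="0 0 0 0 0.3; 0 0 0 0 0.15; 0 0 0 0 0; 0 0 0 0 0; 0 0 0 0 0; 0 0 0 0 0; 0 0 0 0 0", grip_force=22)

```text
clock: 7.73
eef_pos: [0.4444, -0.2226, 0.0496]
tool_rot: [179.8, 0.3, 113.8]
ft_force: [0.3, 1.1, 3.5]
gripper_width: 0.102
```

Run:
```python
from h import *
where()
```

```text
local [-40.9  53.1  49.6] rot [179.83   0.33 113.8 ] F [0.3 1.1 3.5] w 0.102 t 7.73 j [-40.  30.  98.   0.  52. -64.]
```

Width is 9 mm, so the lug is gripped. I start the peel by rising along the arc about the hinge corner (tool -x points toward it).

>>> send_rows(series="0 0 -0.002 0 0; -0.0005 0 -0.004 0 0; -0.001 0 -0.006 0 0; -0.0015 0 -0.008 0 0; -0.002 0 -0.01 0 0; -0.002 0 -0.01 0 0")

```text
clock: 8.23
eef_pos: [0.4457, -0.225, 0.0606]
tool_rot: [179.8, 0.5, 113.8]
ft_force: [-0.2, 0.6, -0.3]
gripper_width: 0.101
```

Run:
```python
from h import *
where(); print(observe()['ft_torque'])
p,d=snapshot('top'); save('top5',cv2.resize(p[160:300,330:510],None,fx=4.2,fy=4.2))
```

```text
local [-39.   51.1  60.6] rot [179.78   0.46 113.79] F [-0.2  0.6 -0.3] w 0.101 t 8.23 j [-40.  29.  97.  -0.  53. -64.]
[ 0.00308585 -0.14752589  0.02382267]
```

View pics/top5.png

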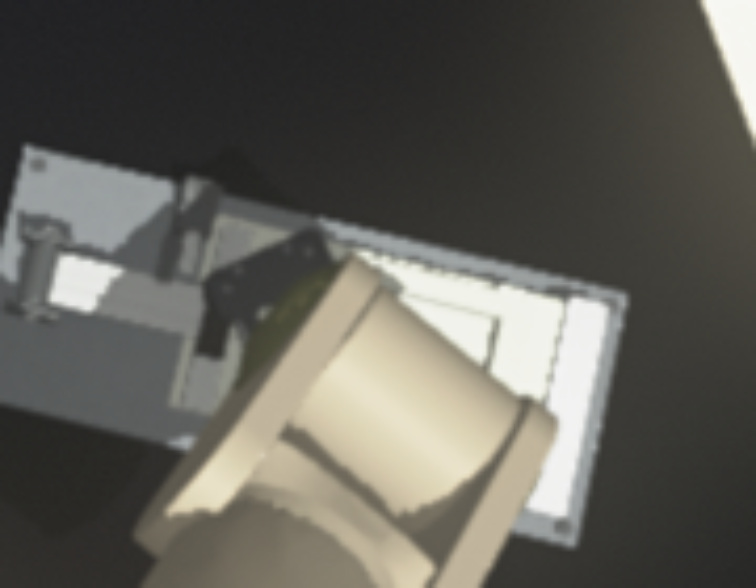

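The tray is still visible at (450,340) in the crop, and the force has dropped to about 0. I'll check the tray's tilt from depth.

```bash
cat >> h.py <<'E'
def cloud(cam='top'):
    p,d=snapshot(cam); m=camera_model(cam); rr,cc=np.mgrid[0:400,0:640]
    W=np.stack([(cc-m['cx'])/m['fx']*d,(rr-m['cy'])/m['fy']*d,d],-1)@rot(m['orientation']).T+m['xyz']
    L=np.stack([(W[...,:2]-O)@X*1000,(W[...,:2]-O)@Y*1000,W[...,2]*1000],-1); L[d<=0]=np.nan
    return p,W,L
def grid(L,zmax=100,xs=range(-65,75,10),ys=range(-105,135,15)):
    for x in xs:
        r=[]
        for y in ys:
            k=(abs(L[...,0]-x)<5)&(abs(L[...,1]-y)<7)&(L[...,2]<zmax)
            r.append('%5.0f'%np.nanmedian(L[...,2][k]) if k.sum()>3 else '    .')
        print('%4d'%x,' '.join(r))
E
python3 - <<'E'
from h import *
p,W,L=cloud(); grid(L,80)
p,W,L=cloud('side'); grid(L,80)
E
```

```text
-65    22    47     .     .     .     .     .     .     .     .     .     .     .     .    12    12
 -55    46    44     .     .     .     .     .     .     .     .     .     .     .     .    41    38
 -45    46     .     .     .     .     .     .     .     .     .     .     .     .     .    61    49
 -35    46     .     .     .     .     .     .     .     .     .     .     .     .    39    61    57
 -25    48     .     .     .     .     .     .     .     .     .     .     .     .    40    61    57
 -15    46     .     .     .     .     .     .     .     .     .     .     .     .    37    64    63
  -5    46    44     .     .     .     .     .     .     .     .     .     .     .     .    64    63
   5    45    43    43    48     .     .     .     .     .     .     .     .     .     .     .    64
  15    47    41    41    49    35     .     .     .     .     .     .     .     .     .     .     .
  25    46    42    41    47    35    36     .     .     .     .     .     .     .     .     .    39
  35    46    42    42    47    35    35    35    36     .     .     .     .     .     .   
[... 1026 characters left out ...]
   .     .     .     .     .     .     .     .     .     .     .    53    41    41    66    62
  15     .     .     .     .     .     .     .     .     .     .    35    53    41    41    67    65
  25     .     .     .     .     .     .     .     .     .     .    52    53    40     .    66    63
  35     .     .     .     .     .     .     .     .     .    39    51    52    41     .    63    56
  45     .     .     .     .     .     .     .     .     .    44    50    53    41    41    64    58
  55     .     .     .     .     .     .     .     .    50    52    23    51    41    41    63    61
  65     .     .     .     .     .     .     .     .     .     .     .    41    40     .     .     .
```

Run:
```python
from h import *
W=np.load('W.npy')
L=np.stack([(W[...,:2]-O)@X*1000,(W[...,:2]-O)@Y*1000,W[...,2]*1000],-1)
grid(L,80)
p,W,L2=cloud()
def fit(L,m):
    a=L[m&np.isfinite(L[...,2])]; A=np.c_[a[:,:2],np.ones(len(a))]
    for _ in range(4):
        c=np.linalg.lstsq(A,a[:,2],rcond=None)[0]; e=abs(A@c-a[:,2]); k=e<2.5; A=A[k];a=a[k]
    return len(a),c, c@[56,-70,1], c@[-56,70,1]
for l in(L,L2):
    m=(l[...,0]>46)&(l[...,0]<55)&(l[...,1]>-66)&(l[...,1]<45)&(l[...,2]>38)
    m|=(l[...,0]>-30)&(l[...,0]<55)&(l[...,1]>-66)&(l[...,1]<-57)&(l[...,2]>38)
    print(fit(l,m))
where()
```

```text
-65    12    12    10    10    11    11    11    11    11    11    12    12    11    11    12    11
 -55    47    42    40    42    41    41    40    40    41    40    41    41    39    39    38    39
 -45    46    41    38    41    41    43    41    41    41    42    43    74    39    39    40     .
 -35    46    40    40    42    28    27    27    27    28    28    77    43    38    39    39     .
 -25    47    41    38    42    28    28    28    28    29    28    28    42    39    40    39     .
 -15    46    41    40    42    29    28    28    27    28    27    28    41    39    38    39     .
  -5    46    42    40    42    27    27    27    26    28    28    27    42    39    38    38     .
   5    46    40    40    42    27    27    27    28    28    28    29    42    39    38    39     .
  15    46    41    39    41    28    28    27    27    28    28    29    42    39    39    38     .
  25    46    41    39    41    28    27    27    28    28    27    29    43    39    39    39     .
  35    45    41    38    42    28    28    28    27    28    28    28    41    39    39    40     .
  45    46    41    40    42    43    42    41    41    40    41    42    41    39    39    41     .
  55    46    41    38    40    40    40    41    41    41    41    42    43    40    40    38     .
  65    45    13    11    12    10    11    10    11    11    10    12    12    10    11    11     .
(194, array([1.70242426e-03, 3.72561966e-03, 4.15950115e+01]), np.float64(41.42955390505141), np.float64(41.760469141091605))
(144, array([-2.14333222e-03,  2.85079903e-02,  4.98298968e+01]), np.float64(47.71431088221736), np.float64(51.945482734008394))
local [-39.2  51.2  60.3] rot [179.79   0.44 113.79] F [ 0.9  0.4 -1.4] w 0.099 t 8.43 j [-40.  29.  97.   0.  53. -64.]
```

The tray came up almost level: hinge corner +6 mm, lug +10 mm. The grip was too stiff to let it pivot. I'll set it back onto the stack, lighten the grip so the lug can turn, and peel it properly.

>>> send_rows(series="0 0 0 0 0; 0.0005 0 0.002 0 0; 0.001 0 0.004 0 0; 0.001 0 0.006 0 0; 0.0015 0 0.008 0 0; 0.002 0 0.01 0 0; 0.002 0 0.0115 0 0; 0.002 0 0.0115 0 0", grip_force=8)

```text
clock: 9.1
eef_pos: [0.4453, -0.2238, 0.0495]
tool_rot: [179.8, 0.6, 113.8]
ft_force: [-2.1, -1.6, 9.4]
gripper_width: 0.099
```

```bash
cat >> h.py <<'E'
def fit(l):
    m=(l[...,0]>46)&(l[...,0]<55)&(l[...,1]>-66)&(l[...,1]<45)&(l[...,2]>38)
    m|=(l[...,0]>-30)&(l[...,0]<55)&(l[...,1]>-66)&(l[...,1]<-57)&(l[...,2]>38)
    a=l[m&np.isfinite(l[...,2])]; A_=np.c_[a[:,:2],np.ones(len(a))]
    for _ in range(4):
        c=np.linalg.lstsq(A_,a[:,2],rcond=None)[0]; k=abs(A_@c-a[:,2])<2.5; A_=A_[k];a=a[k]
    print('n',len(a),'hingecorner top',round(c@[56,-70,1],1),'(+x+y)',round(c@[56,70,1],1),'lugcorner',round(c@[-56,70,1],1))
E
python3 - <<'E'
from h import *
where(); p,W,L=cloud(); fit(L); grid(L,80,xs=range(25,75,10))
E
```

```text
local [-39.7  52.2  49.5] rot [179.75   0.57 113.8 ] F [-2.1 -1.6  9.4] w 0.099 t 9.1 j [-40.  30.  98.  -0.  52. -64.]
n 168 hingecorner top 46.4 (+x+y) 47.1 lugcorner 47.5
  25    46    42    40    46    32    33    33     .     .     .     .     .     .     .     .    39
  35    47    41    41    46    34    33    32    32     .     .     .     .     .     .    60    60
  45    47    41    42    48    46    45    45    46    45    49     .     .     .     .    60    58
  55    45    41    41    46    46    46    45    46    46    46    45    45     .    38    61    55
  65    46    13    11    12    12    13    13    13    13    13    13    13    10    25    37    37
```

The tray now sits on top of the nibs, 5 mm up, with 9 N resisting. I'll release it and press the hinge corner back into its nib with closed fingers, as a person would.

>>> send_rows(series="0 0 0 0 0.3; 0 0 0 0 0.4; 0 0 -0.005 0 0.4; 0 0 -0.03 0 0.4; 0 0 -0.06 0 0.2; -0.035 0 -0.06 0 0; -0.07 0 -0.055 0 0; -0.105 0 -0.05 0 0; -0.143 0 -0.04 0 0; -0.143 0 -0.04 0 0")

```text
clock: 9.98
eef_pos: [0.5037, -0.3592, 0.089]
tool_rot: [179.8, 0.6, 113.6]
ft_force: [-1.9, 0.5, -0.1]
gripper_width: 0.008
```

Run:
```python
from h import *
where(); plan(loc(46,-59),.05,113.8)
p,W,L=cloud(); grid(L,80)
```

```text
local [ 50.7 -64.4  89. ] rot [179.77   0.63 113.64] F [-1.9  0.5 -0.1] w 0.008 t 9.98 j [-46.  36.  76.   0.  68. -70.]
shift [ 0.0076 -0.0005  0.0389] toolturn(down: -worldyaw) -0.2 F [-1.9  0.5 -0.1] w 0.008 t 9.98 p [ 0.5037 -0.3592  0.089 ] rot [179.8   0.6 113.6]
 -65     .     .     .     .     .     .    10    10    11    12    11    11    11    11    11    11
 -55     .     .     .     .     .     .    45    41    41    42    42    46    38    37    41    39
 -45     .     .     .     .     .     .    47    46    47    47    48    53    40    39    61    53
 -35     .     .     .     .     .     .    33    32    33    33    54    47    39    39    61    55
 -25     .     .     .     .     .    33    33    32    32    33    33    46    39    39    62    60
 -15     .     .     .     .     .     .    33    32    33    33    33    47    39    38    63    62
  -5     .     .     .     .     .     .    32    34    32    33    34    46    38    39    64    63
   5     .     .     .     .     .     .    33    33    33    32    33    46    39    38    63    64
  15     .     .     .     .     .     .    33    34    33    32    35    47    38    39    63    63
  25     .     .     .     .     .    32    33    32    33    33    34    48    38    39    62    59
  35     .     .     .     .     .    32    33    33    32    33    34    46    40    38    60    59
  45     .     .     .     .     .    46    46    46    44    45    46    46    39    38    60    59
  55     .     .     .     .     .    45    45    45    46    47    47    46    39    38    57    56
  65     .     .     .     .    12    10    14    13    12    12    12    14    14    12    23    38
```

>>> send_rows(series="0.0075 0 0.015 0 0; 0.0075 0 0.03 0 0; 0.0075 0 0.038 0 0; 0.0075 0 0.041 0 0; 0.0075 0 0.043 0 0; 0.0075 0 0.045 0 0; 0.0075 0 0.047 0 0; 0.0075 0 0.047 0 0")

```text
clock: 10.7
eef_pos: [0.5009, -0.3498, 0.0448]
tool_rot: [179.7, 0.7, 113.7]
ft_force: [-0.4, -0.4, 3.3]
gripper_width: 0.003
```

Run:
```python
from h import *
where()
p,W,L=cloud(); grid(L,80,ys=range(-15,135,15))
```

```text
local [ 45.6 -55.9  44.8] rot [179.7    0.69 113.72] F [-0.4 -0.4  3.3] w 0.003 t 10.7 j [-46.  39.  79.   0.  61. -70.]
 -65     .    11    11    11    10    11    10     .     .     .
 -55     .    41    39    39    40    43    38    40     .     .
 -45     .    45    46    47    48    50    38    39    62    62
 -35     .    32    32    34    66    47    38    38    60    61
 -25     .    32    31    32    43    47    39    38    63    56
 -15     .    32    32    32    35    46    39    39    64    61
  -5     .    32    30    32    36    47    38    38    62    63
   5     .    32    33    32    34    46    39    38    64    63
  15     .    31    32    31    35    47    39    39    64    64
  25    30    32    32    32    33    47    39    39    63    55
  35    29    31    33    32    35    46    39    38    59    60
  45    44    41    43    45    45    47    40    39    61    57
  55    45    45    45    45    46    48    39    39    42    54
  65    13    12    12    12    13    12    13    12    12    14
```

>>> send_rows(series="0 0 0.0015 0 0; 0 0 0.003 0 0; 0 0 0.0045 0 0; 0 0 0.006 0 0; 0 0 0.006 0 0")

```text
clock: 11.17
eef_pos: [0.5015, -0.3502, 0.0438]
tool_rot: [179.6, 0.9, 113.8]
ft_force: [-10.2, 8.0, 41.0]
gripper_width: 0.002
```

Run:
```python
from h import *
where()
p,W,L=cloud(); grid(L,80,ys=range(-15,135,15))
```

```text
local [ 46.3 -56.2  43.8] rot [179.63   0.94 113.75] F [-10.2   8.   41. ] w 0.002 t 11.17 j [-46.  39.  80.   0.  61. -70.]
 -65     .    11    11    10    10    11    12     .     .     .
 -55     .    43    41    40    43    44    39    42     .     .
 -45     .    47    46    48    48    50    41    40    61     .
 -35     .    33    34    35    52    49    41    40    60    61
 -25     .    32    32    34    44    47    40    40    62    59
 -15     .    32    32    35    36    48    40    41    62    62
  -5     .    33    33    33    38    47    40    41    63    64
   5     .    31    32    33    37    48    39    40    63    64
  15     .    31    32    32    36    48    40    40    63    62
  25    31    31    31    32    44    47    39    39    61    59
  35    30    31    31    32    35    46    39    39    60    59
  45    42    43    43    43    46    48    39    39    60    58
  55    44    44    45    45    46    47    40    40    51    56
  65    18    12    11    12    15    13    16    23    34    39
```

>>> send_rows(series="0 0 -0.006 0 0; 0 0 -0.02 0 0; 0 0 -0.06 0 0.1; 0.035 0 -0.06 0 0.3; 0.07 0 -0.06 0 0.45; 0.105 0 -0.06 0 0.45; 0.12 0 -0.06 0 0.45; 0.12 0 -0.06 0 0.45")

```text
clock: 11.88
eef_pos: [0.451, -0.2365, 0.1023]
tool_rot: [179.7, 0.8, 113.9]
ft_force: [0.2, -1.0, 0.4]
gripper_width: 0.432
```

Run:
```python
from h import *
where()
p,W,L=cloud(); grid(L,92); fit(L)
save('top6',cv2.resize(p[160:300,330:510],None,fx=4.2,fy=4.2))
p,W,L=cloud('side'); grid(L,92); save('side6',cv2.resize(p[130:270,330:510],None,fx=4.2,fy=4.2))
```

```text
local [-31.   41.2 102.3] rot [179.66   0.84 113.88] F [ 0.2 -1.   0.4] w 0.432 t 11.88 j [-41.  26.  93.  -0.  60. -65.]
 -65     .     .     .     .     .     .     .     .     .    12     .     .     .    10    11    10
 -55     .     .     .     .     .     .     .     .     .    35    43     .     .    38    39    39
 -45     .     .     .     .     .     .     .     .     .     .     .     .     .    39    60    56
 -35     .     .     .     .     .     .     .     .     .     .     .     .    38    40    60    56
 -25     .     .     .     .     .     .     .     .     .     .     .     .    38    38    62    61
 -15     .     .     .     .     .     .     .     .     .     .     .     .    40    39    63    63
  -5     .     .     .     .     .     .     .     .     .     .     .     .     .    39    63    62
   5     .     .     .     .     .     .     .     .     .     .     .     .    38    38    62    63
  15    45     .     .     .     .     .     .     .     .     .     .     .     .    40    66    65
  25    47    41    38     .     .     .     .     .     .     .     
[... 1202 characters left out ...]
   .     .     .     .     .     .     .     .     .     .    48    50    41     .    67    63
  15     .     .     .     .     .     .     .     .     .    34    49    48    41    42    66    64
  25     .     .     .     .     .     .     .     .     .    34    48    49    42     .    66    64
  35     .     .     .     .     .     .     .     .    33    33    47    48    40    41    63    54
  45     .     .     .     .     .     .     .     .    43    42    49    48    41    41    63    58
  55     .     .     .     .     .     .     .    48    47    48    48    48    40    42    64    60
  65     .     .     .     .     .     .     .     .     .     .     .    44    40     .     .     .
```

View pics/top6.png

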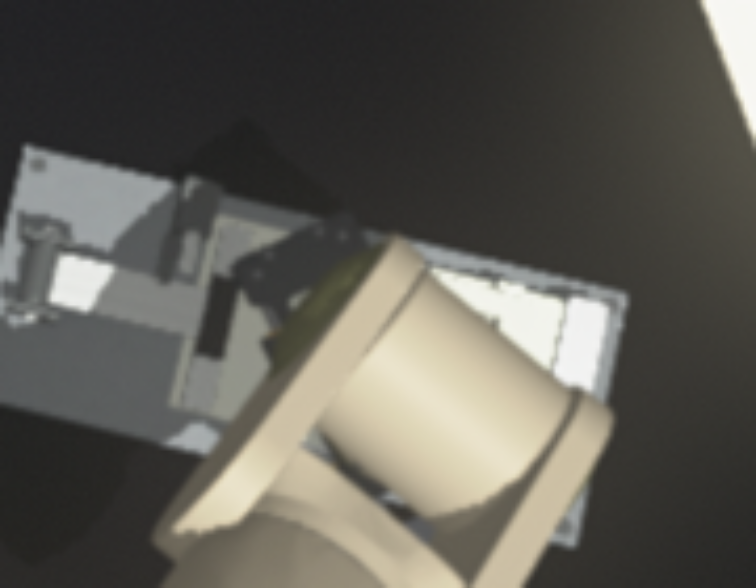

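The hinge corner is seated at z about 42 mm (its original level), and the other corners are about 5 mm up. I'll regrasp the lug with a light grip and peel.

Run:
```python
from h import *
plan(loc(-41,52.8),.053,113.8)
```

```text
shift [ 0.0199 -0.0013  0.0491] toolturn(down: -worldyaw) -0.0 F [0.1 0.6 0.3] w 0.45 t 11.98 p [ 0.4528 -0.2399  0.1024] rot [179.6   1.  113.8]
```

>>> send_rows(series="0.02 -0.001 0 0 0.45; 0.02 -0.001 0.015 0 0.45; 0.02 -0.001 0.03 0 0.45; 0.02 -0.001 0.042 0 0.45; 0.02 -0.001 0.049 0 0.45; 0.02 -0.001 0.049 0 0.25; 0.02 -0.001 0.049 0 0; 0.02 -0.001 0.049 0 0; 0.02 -0.001 0.049 0 0; 0.02 -0.001 0.049 0 0", grip_force=8)

```text
clock: 12.82
eef_pos: [0.4447, -0.2229, 0.0536]
tool_rot: [179.6, 1.1, 113.8]
ft_force: [-0.4, 0.5, 0.2]
gripper_width: 0.101
```

Run:
```python
from h import *
where();p,W,L=cloud();fit(L)
```

```text
local [-40.5  52.9  53.6] rot [179.58   1.07 113.79] F [-0.4  0.5  0.2] w 0.101 t 12.82 j [-40.  29.  98.  -0.  51. -64.]
n 162 hingecorner top 41.8 (+x+y) 46.7 lugcorner 47.0
```

Now raise the lug 10 mm along the arc.

>>> send_rows(series="0 0 -0.002 0 0; -0.0005 0 -0.004 0 0; -0.001 0 -0.006 0 0; -0.0015 0 -0.008 0 0; -0.002 0 -0.01 0 0; -0.002 0 -0.01 0 0")

```text
clock: 13.37
eef_pos: [0.4453, -0.2244, 0.0639]
tool_rot: [179.6, 1.1, 113.8]
ft_force: [-0.6, 1.7, -2.4]
gripper_width: 0.106
```

Run:
```python
from h import *
where();p,W,L=cloud();fit(L); grid(L,80)
```

```text
local [-39.6  51.5  63.9] rot [179.58   1.05 113.79] F [-0.6  1.7 -2.4] w 0.106 t 13.37 j [-40.  28.  97.  -0.  53. -64.]
n 156 hingecorner top 42.8 (+x+y) 56.0 lugcorner 57.7
 -65    35    49     .     .     .     .     .     .     .     .     .     .     .     .    11    11
 -55    45    49     .     .     .     .     .     .     .     .     .     .     .     .    40    40
 -45    47     .     .     .     .     .     .     .     .     .     .     .     .     .    59    54
 -35    46     .     .     .     .     .     .     .     .     .     .     .     .    42    61    59
 -25    46     .     .     .     .     .     .     .     .     .     .     .     .    39    62    60
 -15    46     .     .     .     .     .     .     .     .     .     .     .     .    38    64    63
  -5    47    46    39     .     .     .     .     .     .     .     .     .     .     .    65    62
   5    47    41    41    44     .     .     .     .     .     .     .     .     .     .     .    64
  15    46    41    41    43    31     .     .     .     .     .     .     .     .     .     .     .
  25    46    41    41    42    32    32    34     .     .     .     .     .     .     .     .    38
  35    45    41    40    42    31    32    34    34     .     .     .     .     .     .    63    55
  45    47    40    39    43    44    44    47    49    50     .     .     .     .     .    62    55
  55    46    41    40    42    45    46    46    49    51    52    54    54     .    39    42    51
  65    45    15    12    43    12    12    11    12    11    11    13    28    12    13    24    25
```

This is a true peel: hinge corner at 42-43 mm and lug corner up about 15 mm. Continuing.

>>> send_rows(series="-0.0005 0 -0.002 0 0; -0.001 0 -0.004 0 0; -0.0015 0 -0.006 0 0; -0.002 0 -0.008 0 0; -0.0025 0 -0.01 0 0; -0.003 0 -0.012 0 0; -0.003 0 -0.012 0 0")

```text
clock: 14.0
eef_pos: [0.4465, -0.2272, 0.0763]
tool_rot: [179.6, 1.1, 113.8]
ft_force: [-0.7, 0.4, -0.6]
gripper_width: 0.105
```

Run:
```python
from h import *
where();p,W,L=cloud();fit(L); grid(L,80,xs=range(5,75,10))
```

```text
local [-37.7  49.1  76.3] rot [179.56   1.1  113.79] F [-0.7  0.4 -0.6] w 0.105 t 14.0 j [-40.  27.  96.  -0.  55. -64.]
n 126 hingecorner top 41.5 (+x+y) 62.4 lugcorner 76.1
   5    46    43    42     .     .     .     .     .     .     .     .     .     .     .     .    62
  15    46    40    42    47    34     .     .     .     .     .     .     .    39     .     .    60
  25    45    40    43    46    35    36     .     .     .     .     .     .     .     .     .    37
  35    46    42    42    44    34    37    37     .     .     .     .     .     .     .    63    47
  45    47    40    41    45    46    46    50    51    55     .     .     .     .     .    61    59
  55    46    40    40    44    46    47    49    53    55    55    60     .     .    39    53    55
  65    45    37    13    28    14    14    26    13    12    12    12     .    12    14    12    14
```

The peel continues with the hinge corner still down and a tilt of about 9°. I'll firm the grip and lift off.

>>> send_rows(series="0 0 0 0 0; 0 0 0 0 0; 0 0 0 0 0; -0.0005 0 -0.003 0 0; -0.001 0 -0.006 0 0; -0.0015 0 -0.009 0 0; -0.002 0 -0.012 0 0; -0.002 0 -0.02 0 0; -0.002 0 -0.03 0 0; -0.002 0 -0.03 0 0", grip_force=40)

```text
clock: 14.88
eef_pos: [0.4475, -0.2291, 0.1081]
tool_rot: [179.5, 1.3, 113.8]
ft_force: [0.8, -0.4, -0.5]
gripper_width: 0.096
```

Run:
```python
from h import *
where();p,W,L=cloud();fit(L); grid(L,90)
save('top7',cv2.resize(p[160:300,330:510],None,fx=4.2,fy=4.2))
p,W,L=cloud('side');save('side7',cv2.resize(p[130:270,330:510],None,fx=4.2,fy=4.2))
```

```text
local [-36.3  47.6 108.1] rot [179.48   1.27 113.79] F [ 0.8 -0.4 -0.5] w 0.096 t 14.88 j [-41.  25.  94.  -0.  60. -64.]
n 133 hingecorner top 75.0 (+x+y) 95.6 lugcorner 106.4
 -65     .     .     .     .     .     .     .     .     .     .    11     .     .    12    12    11
 -55     .     .     .     .     .     .     .     .     .     .     .     .     .    38    40    38
 -45     .     .     .     .     .     .     .     .     .     .     .     .     .    39    61    55
 -35     .     .     .     .     .     .     .     .     .     .     .     .     .    40    60    58
 -25     .     .     .     .     .     .     .     .     .     .     .     .     .    39    61    60
 -15     .     .     .     .     .     .     .     .     .     .     .     .     .    39    64    62
  -5     .     .     .     .     .     .     .     .     .     .     .     .     .    38    63    63
   5    46    45    83     .     .     .     .     .     .     .     .     .     .    40    64    64
  15    45    44    78    79     .     .     .     .     .     .     .     .    39     .     .    62
  25    46    43    77    77    67     .     .     .     .     .     .     .     .     .     .    41
  35    46    44    79    76    67    68    70     .     .     .     .     .     .     .     .    49
  45    45    43    76    77    77    79    79    84    88     .     .     .     .     .    61    59
  55    46    41    76    76    78    82    83    85    88     .     .     .     .    38    44    52
  65    45    40    12     .     .     .     .     .     .     .     .     .    11    13    11    12
```

View pics/top7.png

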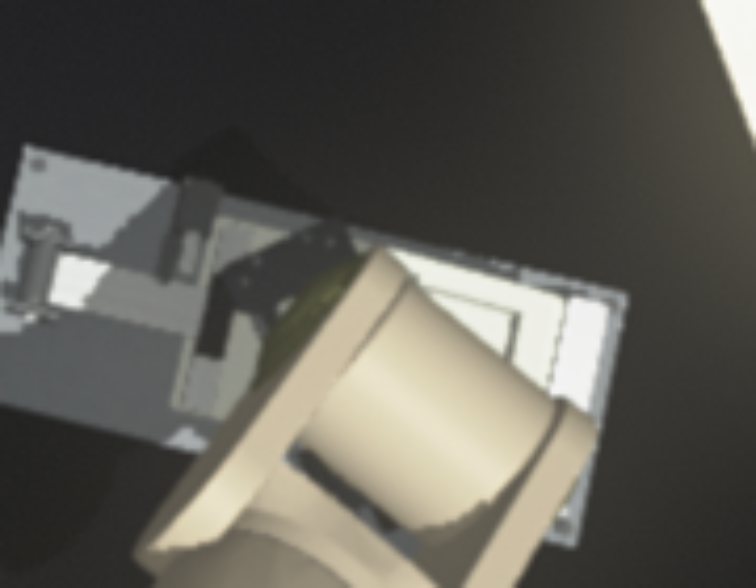

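View pics/side7.png

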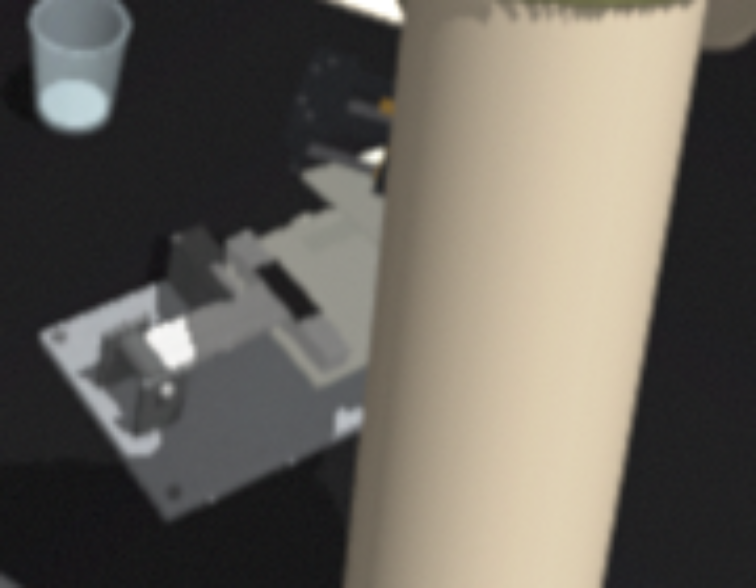

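The tray is free but tilted about 10° (the hand can't tilt). I'll shift it so its low side is over the fixed lip and lower it with a light grip so the tray pivots level, then firm up.

>>> send_rows(series="-0.01 -0.008 0 0 0; -0.02 -0.016 0 0 0; -0.031 -0.025 0 0 0; -0.031 -0.025 0.004 0 0; -0.031 -0.025 0.007 0 0; -0.031 -0.025 0.01 0 0; -0.031 -0.025 0.01 0 0")

```text
clock: 15.57
eef_pos: [0.4364, -0.2667, 0.096]
tool_rot: [179.6, 1.0, 113.8]
ft_force: [-0.2, 0.8, -1.0]
gripper_width: 0.096
```

>>> send_rows(series="0 0 0 0 0; 0 0 0 0 0; 0 0 0.003 0 0; 0.0003 0 0.006 0 0; 0.0006 0 0.009 0 0; 0.0009 0 0.012 0 0; 0.0012 0 0.015 0 0; 0.0015 0 0.018 0 0; 0.0015 0 0.018 0 0", grip_force=8)

```text
clock: 16.32
eef_pos: [0.4359, -0.2655, 0.0774]
tool_rot: [179.6, 1.0, 113.8]
ft_force: [-0.5, 0.4, -1.1]
gripper_width: 0.1
```

```bash
cat >> h.py <<'E'
def tilt(L,dx,dy,zmin=48,cx=56,cy=-70):
    l=L-np.array([dx,dy,0])
    m=(l[...,0]>46)&(l[...,0]<55)&(l[...,1]>-66)&(l[...,1]<45)|(l[...,0]>-30)&(l[...,0]<55)&(l[...,1]>-66)&(l[...,1]<-57)
    m&=np.isfinite(l[...,2])&(l[...,2]>zmin)&(l[...,2]<140)
    a=l[m];A_=np.c_[a[:,:2],np.ones(len(a))]
    for _ in range(5):
        c=np.linalg.lstsq(A_,a[:,2],rcond=None)[0]; k=abs(A_@c-a[:,2])<3; A_=A_[k];a=a[k]
    print('n',len(a),'hinge',round(c@[56,-70,1],1),'lug',round(c@[-56,70,1],1),'tilt deg',np.round(np.degrees(np.arctan(c[:2])),1))
E
python3 - <<'E'
from h import *
where();p,W,L=cloud();tilt(L,4,-41); grid(L,100,ys=range(-150,90,15))
E
```

```text
local [-38.4   9.4  77.4] rot [179.59   1.01 113.79] F [-0.5  0.4 -1.1] w 0.1 t 16.32 j [-45.  28.  95.   0.  56. -68.]
n 153 hinge 61.4 lug 75.4 tilt deg [-3.1  3.2]
 -65     .     .     .     .     .     .     .     .     .     .     .     .     .     .    11    11
 -55     .     .     .     .     .     .     .     .     .     .     .     .     .    35    39    37
 -45     .     .     .     .     .     .     .     .     .     .     .     .     .    13    39    38
 -35     .     .     .     .     .     .     .     .     .     .     .     .     .    14    32    39
 -25     .     .     .     .     .     .     .     .     .     .     .     .     .    14    17    39
 -15     .     .     .     .     .     .     .     .     .     .     .     .     .    14    35    39
  -5    -2     .     .     .     .     .     .     .     .     .     .     .     .    14    33    38
   5    -1     4    62    64     .     .     .     .     .     .     .     .    13     .    34    39
  15    -2     5    63    64     .     .     .     .     .     .     .     .    14     .     .    39
  25    -1     3    62    64    50    52     .     .     .     .     .    12     .     .     .    39
  35    -1     6    64    64    51    50    51     .     .     .     .     .     .     .    36    39
  45    -1     7    64    63    60    62    60    66     .     .    67     .     .    22    34    37
  55    -1     7    60    62    63    63    64    67    66    67    67     .     .    39    39    39
  65    -2     9    14    45    12    12    12    10    10    10    13     .     9    12    12    12
```

Working: the tilt is down to about 4.5°. I'll go a bit more, then firm the grip.

>>> send_rows(series="0 0 0.002 0 0; 0.0003 0 0.004 0 0; 0.0006 0 0.006 0 0; 0.0008 0 0.008 0 0; 0.0008 0 0.008 0 0")

```text
clock: 16.78
eef_pos: [0.4357, -0.2648, 0.0693]
tool_rot: [179.6, 1.0, 113.8]
ft_force: [0.3, 0.6, 0.7]
gripper_width: 0.103
```

Run:
```python
from h import *
where();p,W,L=cloud();tilt(L,4,-41)
```

```text
local [-38.8  10.   69.3] rot [179.59   1.   113.8 ] F [0.3 0.6 0.7] w 0.103 t 16.78 j [-45.  29.  95.   0.  55. -68.]
n 164 hinge 63.0 lug 64.2 tilt deg [-0.7 -0.1]
```

Level. Firm the grip and lift clear.

>>> send_rows(series="0 0 0 0 0; 0 0 0 0 0; 0 0 0 0 0; 0 0 -0.01 0 0; 0 0 -0.025 0 0; 0 0 -0.045 0 0; 0 0 -0.065 0 0; 0 0 -0.08 0 0; 0 0 -0.085 0 0; 0 0 -0.085 0 0", grip_force=45)

```text
clock: 17.67
eef_pos: [0.4348, -0.264, 0.1553]
tool_rot: [179.5, 1.1, 113.8]
ft_force: [-0.5, -0.1, -0.4]
gripper_width: 0.098
```

Run:
```python
from h import *
where();p,W,L=cloud();tilt(L,3,-43,100)
save('top8',p)
# carry: keep tray orientation relation to tool; compute tray origin offset in tool frame: lug at (-42,54.5) tray -> centre offset
t,M,s=tool()
off=np.array([42,-54.5])/1000 # in tray axes, tray yaw=-14.5 at tool yaw 113.8
w=off[0]*X+off[1]*Y
print('centre now',t[:2]+w, 'tool-frame off',M.T@np.array([*w,0]))
# goal with various tool yaw
for dyaw in (0,20,40,56,-30):
    c,sn=np.cos(np.radians(dyaw)),np.sin(np.radians(dyaw)); w2=np.array([[c,-sn],[sn,c]])@w
    print(dyaw,np.array([.501,.2])-w2)
```

```text
local [-39.8  10.6 155.3] rot [179.54   1.12 113.79] F [-0.5 -0.1 -0.4] w 0.098 t 17.67 j [-45.  22.  89.   0.  68. -68.]
n 0 hinge 0.0 lug 0.0 tilt deg [0. 0.]
centre now [ 0.46147967 -0.3269622 ] tool-frame off [-0.06879031 -0.0008189   0.00121348]
0 [0.47398351 0.26328001]
20 [0.45396977 0.25022357]
40 [0.43962856 0.23110943]
56 [0.43343107 0.21298804]
-30 [0.50924304 0.26831034]
```

View pics/top8.png

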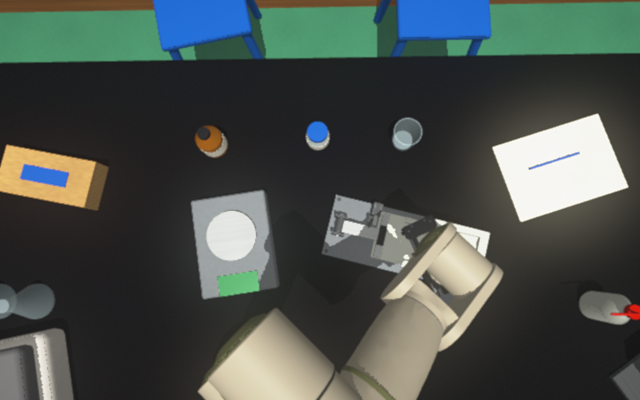

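```bash
sed -i 's/<140)/<190)/' h.py
python3 - <<'E'
from h import *
p,W,L=cloud();tilt(L,2,-43,100); grid(L,190,ys=range(-150,135,15))
E
```

```text
n 172 hinge 147.7 lug 144.4 tilt deg [ 1.3 -0.3]
 -65     .     .     .     .     .     .     .     .     .     .     .     .     .    11    11    11    11    12    10
 -55     .     .     .     .     .     .     .     .     .     .     .     .     .    39    39    38    38    38    39
 -45     .     .     .     .     .     .     .     .     .     .     .     .    16    18    38    38    39    60    59
 -35     .     .     .     .     .     .     .     .     .     .     .     .    14    13    34    40    39    61    59
 -25     .     .     .     .     .     .     .     .     .     .     .     .    14    14    18    39    38    62    60
 -15     .     .     .     .     .     .     .     .     .     .     .     .    14    14    35    38    39    64    62
  -5     .     .     .     .     .     .     .     .     .     .     .     .    14    13    34    39    40    65    65
   5     .     .   147   149     .     .     .     .     .     .     .     .    15    14    26    39    38    64    65
  15     .     .   146   147     .     .     .     .     .     .     .    13     .    12    31    39    39    63    63
  25     .     .   147   147   134   134     .     .     .     .    14    15     .     .    38    39    39    63    59
  35     .     .   147   147   134   134   135     .     .     .    15     .     .     .    40    38    39    60    57
  45     .     .   146   147   145   145   145   149     .     .   148     .     .    13    34    39    38    59    58
  55     .     .   146   148   148   147   147   148   149   148   148     .     .    37    39    40    38    49    52
  65     .     .     .     .     .     .     .     .     .     .     .     .    13    15    13    12    14    10    13
```

The tray is level and held at z about 147 mm, the clamp is still down and the lower trays are in place. Now the carry to the balance.

>>> send_rows(series="0.01 0.005 0 0 0; 0.03 0.016 0 0 0; 0.055 0.029 0 0 0; 0.08 0.043 0 0 0; 0.105 0.056 0 0 0; 0.13 0.069 0 0 0; 0.155 0.083 0 0 0; 0.18 0.096 0 0 0; 0.205 0.109 0 0 0; 0.23 0.123 0 0 0")

```text
clock: 18.6
eef_pos: [0.453, -0.0013, 0.1498]
tool_rot: [179.7, 0.9, 113.8]
ft_force: [1.1, -0.5, -1.0]
gripper_width: 0.095
```

Run:
```python
from h import *
where(); plan((.474,.263),.131,113.8)
```

```text
local [-87.9 269.4 149.8] rot [179.7    0.86 113.79] F [ 1.1 -0.5 -1. ] w 0.095 t 18.6 j [-15.  17.  98.  -1.  64. -38.]
shift [0.2337 0.1257 0.0159] toolturn(down: -worldyaw) -0.0 F [ 1.1 -0.5 -1. ] w 0.095 t 18.6 p [ 0.453  -0.0013  0.1498] rot [179.7   0.9 113.8]
```

>>> send_rows(series="0.025 0.013 0 0 0; 0.05 0.027 0 0 0; 0.075 0.04 0 0 0; 0.1 0.054 0 0 0; 0.125 0.067 0 0 0; 0.15 0.081 0 0 0; 0.175 0.094 0 0 0; 0.2 0.108 0.002 0 0; 0.222 0.119 0.004 0 0; 0.234 0.126 0.006 0 0")

```text
clock: 19.43
eef_pos: [0.4727, 0.2661, 0.1396]
tool_rot: [179.8, 0.8, 113.9]
ft_force: [-1.1, 0.1, -0.7]
gripper_width: 0.099
```

>>> send_rows(series="0 0 0.003 0 0; 0 0 0.005 0 0; 0 0 0.007 0 0; 0 0 0.007 0 0")

```text
clock: 19.77
eef_pos: [0.4726, 0.2648, 0.1321]
tool_rot: [179.9, 0.8, 113.8]
ft_force: [0.5, -0.1, -1.4]
gripper_width: 0.098
```

Run:
```python
from h import *
where(); plan((.474,.263),.131,113.8)
for c in('top','side'):
    p,W,L=cloud(c); save(c+'9',p)
    k=(W[...,2]>.1)&(W[...,2]<.14)&(abs(W[...,0]-.5)<.12)&(abs(W[...,1]-.2)<.14)
    print(c,k.sum()); np.save(c+'9.npy',W)
    for t in ('top_tray','hinge_corner','lug_corner','lug','pan','clamp_pad'):
        for q in pinpoint(t,c)[:1]:
            r,cc=q['position']; print(t,round(q['p'],2),[round(r),round(cc)],np.round(W[int(r),int(cc)],3))
```

```text
local [-135.6  532.   132.1] rot [179.88   0.82 113.84] F [ 0.5 -0.1 -1.4] w 0.098 t 19.77 j [17. 27. 85. -1. 68. -6.]
shift [-0.0022  0.0006  0.0011] toolturn(down: -worldyaw) 0.0 F [ 0.5 -0.1 -1.4] w 0.098 t 19.77 p [0.4726 0.2648 0.1321] rot [179.9   0.8 113.8]
top 2628
top_tray 0.72 [232, 226] [0.507 0.203 0.111]
hinge_corner 0.64 [220, 261] [0.542 0.127 0.06 ]
lug_corner 0.87 [247, 191] [0.464 0.201 0.398]
lug 0.84 [245, 195] [0.468 0.196 0.385]
clamp_pad 0.69 [232, 382] [ 0.506 -0.177  0.061]
side 152
top_tray 0.65 [246, 214] [0.488 0.338 0.37 ]
lug_corner 0.53 [304, 268] [0.469 0.28  0.125]
lug 0.59 [289, 272] [0.444 0.278 0.224]
```

View pics/top9.png

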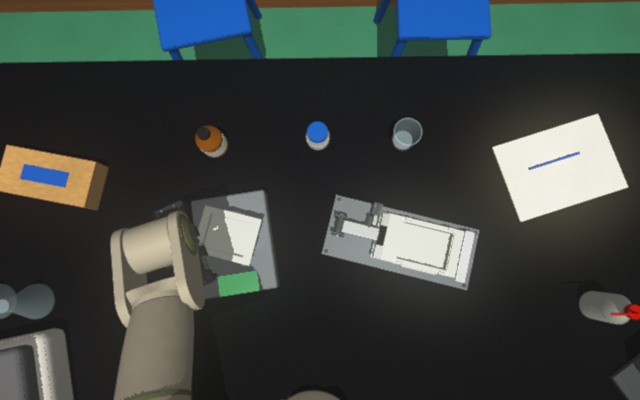

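View pics/side9.png

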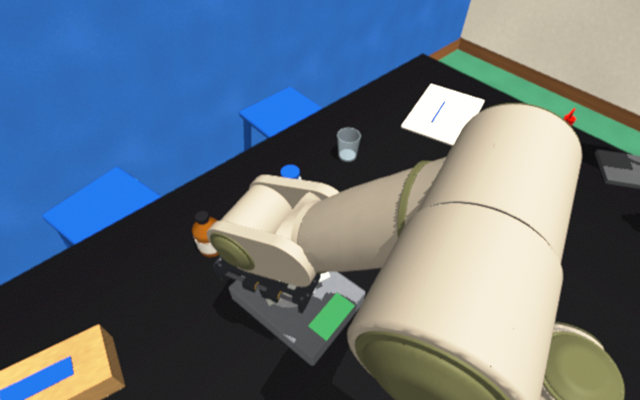

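The top view shows the tray over the balance pan at (232,230), the clamp closed at (380,232) and the lower trays and glassware unmoved. I'll measure the tray's centre, tilt and clearance, and check the lower trays.

Run:
```python
from h import *
W=np.load('top9.npy')
k=(W[...,2]>.085)&(W[...,2]<.15)&(W[...,0]>.38)&(W[...,0]<.6)&(W[...,1]>.09)&(W[...,1]<.32)
# tray-frame coords about goal
c0=np.array([.501,.2]); T=np.stack([(W[...,:2]-c0)@X,(W[...,:2]-c0)@Y,W[...,2]],-1)*1000
q=T[k]; print(len(q),np.round(np.percentile(q,[.5,50,99.5],0),1))
grid(T,150,xs=range(-70,81,10),ys=range(-90,91,15))
floor=T[k&(T[...,2]<116)]; 
for nm,mm in(('floor',(T[...,2]<116)&(abs(T[...,0])<38)&(abs(T[...,1])<48)),):
    a=T[k&mm]; c=np.linalg.lstsq(np.c_[a[:,:2],np.ones(len(a))],a[:,2],rcond=None)[0]; print(nm,len(a),c,'tilt',np.degrees(np.arctan(c[:2])))
L=np.stack([(W[...,:2]-O)@X*1000,(W[...,:2]-O)@Y*1000,W[...,2]*1000],-1); grid(L,90)
```

```text
2632 [[-56.6 -71.  107. ]
 [  1.3  -3.4 114.6]
 [ 54.2  67.3 131.4]]
 -70    60    60    60    59    60    59    59    58    60    60     .     .     .
 -60    60    60    59    92    63    62    76    61    60    58     .     .     .
 -50    58    60   124   125   126   126   126   126   126     .     .     .     .
 -40    59    60   124   114   112   112   112   113   114   112     .     .     .
 -30    59    60   125   111   110   112   112   112   111   112   128     .     .
 -20    59    60   124   112   111   112   111   112   111   112   125     .     .
 -10    59    60   124   112   112   112   111   111   112   112   126     .     .
   0    60    61   124   112   111   111   111   112   111   112   126     .    61
  10    57    60   125   111   111   111   111   112   111   113   126     .    61
  20    54    60   124   112   112   112   111   112   112   112   126     .    59
  30    33    60   124   112   110   111   111   112   112   112   126     .    59
  40     1    60   126   124   123   124   115   119   123   124   126     .    59
  50    -2    58   124   125   125 
[... 1102 characters left out ...]
  47    41    38    15    14    14    12    13    14    14    14    26    38    38    63    64
  15    46    41    38    16    14    13    14    15    15    14    13    26    38    38    64    63
  25    46    39    39    15    14    13    13    14    14    14    13    36    39    38    61    58
  35    46    41    38    15    14    13    14    14    13    14    13    18    38    39    61    59
  45    46    41    39    15    15    13    13    14    14    15    13    32    39    39    60    54
  55    46    40    38    39    39    38    37    38    39    39    39    39    39    39    44    47
  65    45    37    14    39    14    13    14    11    14    11    15    12    12    12    13    14
```

Offset is about 2 mm, tilt about 0°, clearance about 35 mm, the clamp is down and the lower trays are seated. I'll settle briefly and hand in.

>>> send_rows(series="0 0 0 0 0; 0 0 0 0 0; 0 0 0 0 0; 0 0 0 0 0")

```text
clock: 20.8
eef_pos: [0.4728, 0.266, 0.1327]
tool_rot: [179.8, 0.8, 113.9]
ft_force: [-0.5, -0.5, -1.2]
gripper_width: 0.096
```

Run:
```python
from h import *
where(); print(observe()['joint_velocities'].round(2)); print(close_job())
```

```text
local [-135.7  533.2  132.7] rot [179.8    0.82 113.91] F [-0.5 -0.5 -1.2] w 0.096 t 20.8 j [17. 27. 85. -1. 68. -6.]
[-0.05 -0.   -0.02 -0.05 -0.02  0.04]
the job is handed in; nothing more can be done
None
```

The job is handed in at 20.8 s: the lever is clamped and the top tray is held level over the balance pan. The peel took two tries, because the first one did not go as asked.

- **Clamp:** I pressed the lever down to a firm stop at about 31 N. It stayed down by itself, with the pad at about 62 mm in every later check.
- **First peel:** My grip was too stiff, so the tray came up almost level (hinge corner +6 mm, lug corner about +10 mm). Setting it back did not reseat it: it rested about 5 mm high on the nibs.
- **Reseating:** I pressed the hinge corner back into place with closed fingers, and the force briefly reached about 41 N at the fingertips. The other three corners were not pressed back in.
- **Second peel:** With a light grip the lug corner rose about 25–30 mm while the hinge corner stayed at its rest height. I then lifted the tray clear.
- **Levelling:** The hand cannot tilt, so I lowered the low side of the tray onto the board's fixed lip until it was level. I then gripped it at 45 N and carried it over.

**Last checks:** These come from the depth picture taken shortly before hand-in.
- The tray is about 2 mm off the pan's centre, tilted less than 0.1°, with about 35 mm of clearance.
- The lower trays' flange reads 38–39 mm, as at the start.
- By eye, the bottle, jar and beaker are in the same places in the picture. The arm did not come near them.

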